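# Step the slide carousel back one notch

### The arm

A 6-joint arm with a two-finger parallel gripper is mounted at the origin on the work surface. World frame = base frame: x ahead of the robot, y to its left, z up, the work surface at z = 0. Lengths are in mm, angles in rad, forces in N, time in s.
With the tool pointing down it reaches from about 300 to 775 mm from the base axis. Payload 14.6 kg.
Tool frame: the origin (TCP) lies on the centre line of the jaws, within the pads' length; the fingertips stand ahead of it and the grasp point (between the pads) is the TCP (manip.tip_reach is the z of the fingertips in the tool frame, in mm); z points along the fingers, y is the direction in which the jaws open and shut (so a half turn about z gives the same grasp; the last joint's range is limited). The gripper opens to 94 mm and grips with 3 to 60 N. Pads are 16 mm wide; open, the fingers measure 119 mm over their backs; the gripper's body (75 mm by 177 mm) begins 78 mm behind the grasp point.
Start: joints at [1.236, 0.3, 1.521, -0, 1.321, -0.067], TCP at [145.533, 530.386, 224.446] pointing down, gripper open.
Joint ranges: [-3.03, 3.03], [-0.79, 2.21], [0.23, 2.52], [-1.04, 4.18], [0, 3.07], [-2.55, 2.55]. Speed limits (rad/s): [2.22, 2.22, 2.57, 3.14, 3.14, 3.14].

### API

Orientations are given as [roll, pitch, yaw] about the fixed x, y, z axes, in that order (R = Rz(yaw) Ry(pitch) Rx(roll)).
In Python, from cell import manip, camera, search_frame, masks_of, tip_of gives the robot as it stands.
- The arm moves only by the tool send_rows, never from a script. Its argument "plan" is a list of rows, each an object with "travel": the shift along the tool's x, y, z in mm, a list of three; "delta_rot": the turn, a rotation vector about the tool's x, y, z in degrees, a list of three; "fingers": the gripper's target within -1 to 1 (shut at 1, half-way at 0, fully open at -1). In form: [{"travel": [dx, dy, dz], "delta_rot": [wx, wy, wz], "fingers": fingers}, ...]. A call has 1 to 20 rows; each row shifts and turns the commanded pose from where the row before left it, along the tool's axes as they then stand; what a row does not reach is not made up. A row lasts 1/8 s, in which the tool goes at most 62.5 mm and 10.7 degrees, less where a joint would pass 70% of its speed; a pose out of reach is approached as far as the arm can. A call is refused whole if a number of a shift passes 62.5 or a number of a turn 10.7, either way. A call with a gripper value outside its range is refused whole. The fingers move at their own pace and stop on an object; "grip_force" is the grip in N (left out, the last holds). Time passes only in rows, so rows that do not move let the fingers close. It gives the time, the measured TCP pose, the force and the opening at its end, in the units of the state.
- manip.read_state(): the state, without advancing time (a new reading comes with each control period).
- camera(name): name is "side" or "top" or "wrist"; returns a dict with "color" (400x640x3 uint8, red, green, blue), "z_map" (400x640 float32, mm along the optical axis (not along the pixel's ray), 0 where there is no reading), "fov_y" (degrees; the focal length in pixels is half the picture's height over the tangent of half this angle, whatever the lens; pixels are square), "cx", "cy" (the principal point, pixels), "world_from_camera" (4x4, takes a point from camera to world coordinates); the wrist camera has in their place "tool_from_camera" (4x4, takes a point from camera to tool coordinates, whose origin is the TCP and whose axes are the flange's). Camera axes: x right, y up, looking along -z (the intrinsics and any distortion apply to the point x, -y, -z); pixel columns grow to the right and rows downward; lengths in mm; the calibration is good to about 2 mm. A picture is of the moment at which its call begins: read the wrist's pose just before it.
- manip.sign_off(): hands the job in, once; it reports no verdict.
Trained networks look in the newest picture that a camera, given by its name, has taken for a name from the list of things; names that differ only in an ending like _2 or _b are one class to them, and where a whole thing is asked for, a point or a joint stands for the part that bears it (a point fixed in the world has none). Each returns a list of dicts, best first, with "confidence" (0 to 1); they miss things now and then, are a little off and sometimes report something else, mostly with a low value. They report only what shows in the picture. A call takes as long as a camera call. They do not tell look-alikes from the thing itself.
- search_frame(name, camera): "at" ([x, y, z] in mm, in the coordinates of the camera as it stood for that picture, good to about 4 mm: the middle of the surface that is visible of it).
- masks_of(name, camera): "region" (400x640 bool, what is visible of it).
- tip_of(name, camera): "at" ([x, y, z] in mm, in the coordinates of the camera as it stood for that picture, good to about 4 mm: a listed point, or the origin of a listed thing).
The state is a dict: "clock": time; "joints": joint angles; "qd": joint speeds; "effort": joint torques, N m; "eef_pos": TCP position; "eef_rot": TCP orientation; "wrist_force": force on the tool from outside, world axes, zero at the start; "moment": the same for the moment, N m; "finger_gap": finger opening in mm.
Only numpy, scipy, OpenCV 4.12 (cv2) and the standard library are available. Lean on these libraries where they do the work, as an engineer would, in place of code of your own. Each camera call takes 0.05 s, during which the arm holds its last target. There are 200 camera calls.

### The job

The microscope-slide carousel was fed one notch too far. With a fingertip, tip its orange pawl up off the wheel until it rests open, push the wheel back one notch (clockwise seen from above; the blue peg is there to push on), and tip the pawl over again so that it drops fully into the new notch. Pick nothing up, and leave the little jar standing on the hub and the dropper bottle and dish beside the carousel where they are.

Things in the scene. Friction and masses are not known exactly. Their poses are not given: they have to be found in the camera images.
- stand: Fixed white plate under the carousel, 250 (x) x 310 (y) x 12 mm, from y = -125 to +185 mm. Origin on the wheel's axis at table height, z up. The wheel is an aluminium disc on this z axis, radius 100 mm, flat top 50 mm above the table, with a black hub (radius 26 mm, top at 54 mm). The pawl is on the +y side. Placed and turned differently each time.
- wheel (a joint): Wheel angle, rad, near 0 at start; positive = forward = anticlockwise from above, backward negative. 10 notches, 0.628 rad apart, between dark saw teeth 14 mm high on the disc at radius 80 to 100 mm. A seated pawl leaves about +-0.08 rad of play about each 0.628 step. Pawl down: blocked backward. Pawl up: turns with light friction (0.06 N m) and stays where left.
- pawl (a joint): Angle of the L-shaped orange pawl, rad: 0 = down, arm level, nose fully in a notch; 1.2 = fully open on its stop. Over-centre, 0.15 kg: let go below about 0.75 it falls shut by its weight, above that it falls open and stays. Open it by pushing its tab outward (stand +y); shut it by pushing the raised arm inward (stand -y), coming from outside above the lying tab.
- pawl_pin (a point): The pawl's hinge, a level pin along the stand's x, at stand x 0, y +126 mm, 70 mm above the table. Dark cheeks on both sides (17 to 22 mm off in x) reach 6 mm above the pin; a dark post 18 mm wide, 8 mm thick stands 42 mm further out (+y), its top 8 mm above the pin.
- tab_top (a point): Middle of the end of the pawl's tab, 45 mm from the pin. The tab is 30 mm wide (along x), 6 mm thick, at a right angle to the arm: when down it stands straight up, its end 115 mm above the table; when open it lies outward, 21 degrees above level, its end up to 19 mm above the pin.
- pawl_nose (a point): End of the pawl's arm, 46 mm from the pin, at mid-thickness. The arm is 11 mm wide, 8 mm thick. Down: it points level to the wheel's axis (stand -y), and a nose 12 mm long under its end reaches to 1.5 mm above the disc. Open: it points steeply up, leaning 21 degrees toward the wheel.
- peg_top (a point): Centre of the top of the upright blue push peg fixed on the wheel, 60 mm from its axis, 14 mm in diameter, 42 mm tall, top 92 mm above the table. At wheel angle 0 it stands 72 degrees clockwise (from above) of the stand's x axis, nearly across the wheel from the pawl.
- jar: Loose amber jar with white cap, 30 mm in diameter, 40 mm tall, standing in the middle of the hub and turning with it. Origin in the middle of its underside. Must not be lifted, tipped or shifted.
- dropper: Loose amber dropper bottle with black cap, 34 mm in diameter, 80 mm tall, on the table beyond the stand's +x side. Origin in the middle of its underside. Leave alone.
- dish: Loose clear covered dish, 84 mm in diameter, 16 mm tall, on the table at the stand's -y side. Origin in the middle of its underside. Leave alone.
There are look-alikes about, which are no part of the job. Leave any green look-alike of the jar alone.

How it is judged:
By the outcome, as a careful person would: the job done as asked, in the order asked, and still so for the second after the job is handed in, with the robot touching nothing.
It also fails if it takes over 54 s, if anything falls off the work surface, if the arm or the gripper's body presses on something with over 40 N, if the wrist force passes 120 N, or if a joint passes its speed limit or range.

## Working session

There is one attempt and no reset: what is moved stays moved. The work goes in short steps, Python scripts to look and compute and a tool call to move; the robot and the scene stay as the last step left them, time stands still between calls to the robot, and variables do not carry over. Pictures are saved under pics/ and viewed, about 8 in all and at most 12, crops included, and the job is handed in when it is done.

Besides the shell and the picture viewer there is one more tool, called as name([rows], argument=value, ...), one row to a line, values as JSON. send_rows: Moves the arm, as the interface text tells. Its arguments: {"type":"object","properties":{"plan":{"type":"array"},"grip_force":{"type":"number"}},"required":["plan"]}

```bash
mkdir -p pics
cat > h.py <<'E'
import numpy as np, cv2
from cell import manip, camera, search_frame, masks_of, tip_of
from scipy.spatial.transform import Rotation as R
def TW():
    s=manip.read_state(); T=np.eye(4); T[:3,:3]=R.from_euler('xyz',s['eef_rot']).as_matrix(); T[:3,3]=s['eef_pos']; return T
def W(c): return c['world_from_camera'] if 'world_from_camera' in c else TW()@c['tool_from_camera']
def tow(c,p): return (np.array(W(c))@np.r_[p,1])[:3]
def cloud(c):
    z=c['z_map']; h,w=z.shape; f=h/2/np.tan(np.radians(c['fov_y'])/2)
    v,u=np.mgrid[:h,:w]; P=np.stack([(u-c['cx'])/f*z,-(v-c['cy'])/f*z,-z,np.ones_like(z)],-1)
    return (P@np.array(W(c)).T)[...,:3]
def save(c,n,crop=None):
    im=c['color'][...,::-1]
    if crop: a,b,d,e=crop; im=cv2.resize(im[a:b,d:e],None,fx=2,fy=2)
    cv2.imwrite('pics/'+n,im)
E
python3 - <<'E'
from h import *
print(manip.read_state(), manip.tip_reach)
for n in ['top','side']:
    c=camera(n); save(c,n+'0.png'); print(n,{k:v for k,v in c.items() if k not in('color','z_map')})
    for t in ['stand','pawl_pin','tab_top','pawl_nose','peg_top','jar','dropper','dish']:
        for d in tip_of(t,n)[:3]: print(t,round(d['confidence'],2),tow(c,d['at']).round(1))
E
```

```text
{'clock': 0.0, 'joints': array([ 1.23641452e+00,  3.00426087e-01,  1.52156349e+00,  5.18930434e-06,
        1.32073974e+00, -6.65952133e-02]), 'qd': array([-0.00024612,  0.00089633, -0.00026418, -0.00121973,  0.00143977,
       -0.00128499]), 'effort': array([-3.80576123e-03, -5.31789351e+01, -3.52742457e+01,  7.06650387e-02,
        2.43756064e-02, -1.08206891e-04]), 'eef_pos': array([145.44742563, 530.16653096, 223.9184627 ]), 'eef_rot': array([-3.14045884e+00, -8.06558628e-05,  2.87380473e+00]), 'wrist_force': array([-1.14330658,  0.21676359, -0.13369563]), 'moment': array([-0.02592993,  0.08104936, -0.03229124]), 'finger_gap': 93.97922557085123} 19.0
top {'fov_y': 49.44183943252288, 'cx': 321.9966160256635, 'cy': 202.60661601473944, 'world_from_camera': array([[ 7.17329529e-04,  9.99231841e-01, -3.91817906e-02,
         5.68545042e+02],
       [-9.99979629e-01,  9.65275515e-04,  6.30954099e-03,
         3.30522281e+01],
       [ 6.34251548e-03,  3.91764664e-02,  9.99212178e-01,
         8.69291232e+02],
       [ 0.00000000e+00,  0.00000000e+00,  0.00000000e+00,
         1.0000000
[... 330 characters left out ...]
94988495, 'cx': 325.24778738510537, 'cy': 201.80967020093647, 'world_from_camera': array([[-9.98969506e-01,  1.70285236e-02, -4.20708407e-02,
         5.59360847e+02],
       [-4.29925819e-02, -6.52099295e-01,  7.56913567e-01,
         6.63721436e+02],
       [-1.45452450e-02,  7.57942306e-01,  6.52159411e-01,
         6.24749479e+02],
       [ 0.00000000e+00,  0.00000000e+00,  0.00000000e+00,
         1.00000000e+00]])}
stand 0.63 [571.3 -70.8   5.1]
pawl_pin 0.78 [586.6  55.6  75.1]
tab_top 0.54 [589.   56.7 119.2]
peg_top 0.65 [ 582.8 -131.1   91.7]
jar 0.83 [569.7 -72.6  54.1]
jar 0.83 [ 7.825e+02 -4.260e+01  7.000e-01]
dropper 0.58 [ 757.5 -151.3    2.9]
dish 0.69 [ 498.6 -273.1   -1.4]
```

View pics/top0.png

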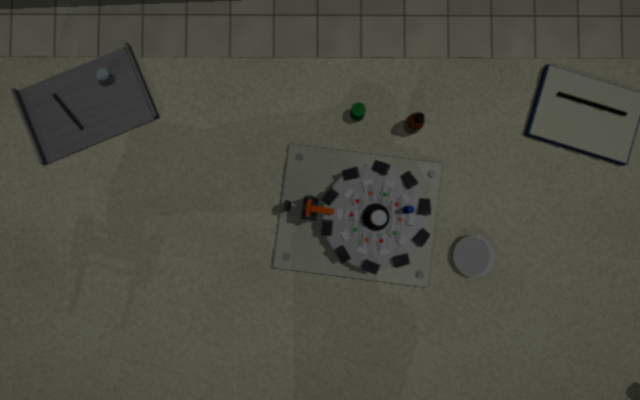

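View pics/side0.png

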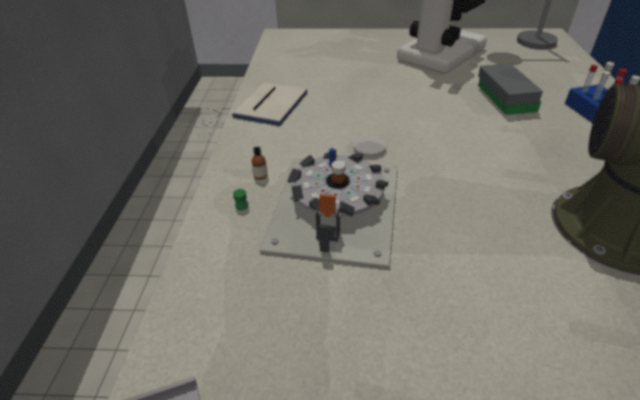

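Run:
```python
from h import *
for n in ['top','side']:
    c=camera(n); P=cloud(c); hsv=cv2.cvtColor(c['color'],cv2.COLOR_RGB2HSV).astype(int); H,S,V=hsv[...,0],hsv[...,1],hsv[...,2]
    near=(np.hypot(P[...,0]-573,P[...,1]+72)<190)
    o=near&(H>5)&(H<22)&(S>170)&(V>120)&(P[...,2]>60)&(P[...,1]>-20); b=near&(H>95)&(H<125)&(S>120)&(P[...,2]>55)
    for nm,m in (('orange',o),('orange hi',o&(P[...,2]>108)),('blue',b),('blue hi',b&(P[...,2]>86))):
        q=P[m]; print(n,nm,len(q),q.min(0).round(),q.max(0).round(),np.median(q,0).round(1)) if len(q) else print(n,nm,0)
    # white plate
    m=(P[...,2]>7)&(P[...,2]<17)&(S<40)&(V>150)&(np.hypot(P[...,0]-573,P[...,1]+72)<240)
    cnt=max(cv2.findContours(cv2.morphologyEx(m.astype(np.uint8),cv2.MORPH_CLOSE,np.ones((25,25))),0,2)[0],key=cv2.contourArea)
    pts=P[cnt[:,0,1],cnt[:,0,0]]; pts=pts[(pts[:,2]>5)&(pts[:,2]<20)]
    print(n,'plate',cv2.minAreaRect(pts[:,:2].astype(np.float32)))
```

```text
top orange 0
top orange hi 0
top blue 60 [ 572. -135.   55.] [593. -51.  93.] [ 587.7 -126.4   90.2]
top blue hi 40 [ 582. -135.   87.] [ 593. -123.   93.] [ 587.7 -129.4   91.2]Traceback (most recent call last):
  File "<stdin>", line 10, in <module>
ValueError: max() iterable argument is empty
```

The pictures show the carousel at top px (375,217), with the pawl at (320,210) pointing left (world +y). The blue peg is at (408,210), the real jar on the hub, and the green look-alike at (358,111). The image is dark, so I'm refining the pose using the height map.

Run:
```python
from h import *
c=camera('top'); P=cloud(c)
np.save('Ptop.npy',P)
d=np.hypot(P[...,0]-573,P[...,1]+72)
m=(P[...,2]>8)&(d<240)&(np.hypot(P[...,0]-497,P[...,1]+269)>55)&(np.hypot(P[...,0]-756,P[...,1]+151)>35)&(np.hypot(P[...,0]-784,P[...,1]+41)>35)
n,l,st,_=cv2.connectedComponentsWithStats(m.astype(np.uint8)); k=1+st[1:,4].argmax()
q=P[l==k]; q=q[q[:,2]<18]
r=cv2.minAreaRect(q[:,:2].astype(np.float32)); print(r, cv2.boxPoints(r).round(1))
# disc
q=P[(d<140)&(P[...,2]>45)&(P[...,2]<53)]; print('disc',cv2.minEnclosingCircle(q[:,:2].astype(np.float32)),np.median(q[:,2]))
cs=camera('side'); Ps=cloud(cs)
for nme,cc,PP in(('top',c,P),('side',cs,Ps)):
    hsv=cv2.cvtColor(cc['color'],cv2.COLOR_RGB2HSV).astype(int); H,S,V=hsv[...,0],hsv[...,1],hsv[...,2]
    dd=np.hypot(PP[...,0]-590,PP[...,1]-45)
    o=(dd<60)&((H<20)|(H>172))&(S>120)&(V>50)&(PP[...,2]>62)
    q=PP[o]; print(nme,len(q),q.min(0).round(),q.max(0).round())
    q=PP[o&(PP[...,2]>95)]; print('tab',len(q),q.min(0).round(),q.max(0).round(),q.mean(0).round(1))
    q=PP[(dd<60)&(PP[...,2]>108)]; print('any hi',len(q),q.min(0).round() if len(q) else'',q.max(0).round() if len(q) else '')
    j=PP[(np.hypot(PP[...,0]-572,PP[...,1]+71)<22)&(PP[...,2]>89)]; print('jar',len(j),j.mean(0).round(1))
```

```text
((578.4527587890625, -41.97528076171875), (309.6379089355469, 249.77589416503906), 82.68191528320312) [[ 434.9 -179.6]
 [ 682.6 -211.4]
 [ 722.    95.7]
 [ 474.3  127.5]]
disc ((574.800537109375, -67.34334564208984), 112.33716583251953) 49.531887421668216
top 213 [569.   8.  69.] [605.  56. 869.]
tab 61 [569.  33. 100.] [604.  56. 869.] [589.3  52.  150.3]
any hi 1101 [569.  33. 111.] [605.  58. 869.]
jar 193 [572.9 -72.1  93. ]
side 287 [575.  52.  68.] [603.  62. 117.]
tab 146 [575.  52.  95.] [603.  59. 117.] [589.4  55.5 106.7]
any hi 88 [575.  47. 108.] [603.  58. 117.]
jar 111 [571.5 -69.4  93.9]
```

send_rows([
  {"travel":[0,0,0],"delta_rot":[0,0,-8],"fingers":1},
  {"travel":[-31.4,-28.6,3],"delta_rot":[0,0,0],"fingers":1},
  {"travel":[-31.4,-28.6,3],"delta_rot":[0,0,0],"fingers":1},
  {"travel":[-31.4,-28.6,3],"delta_rot":[0,0,0],"fingers":1},
  {"travel":[-31.4,-28.6,3],"delta_rot":[0,0,0],"fingers":1},
  {"travel":[-31.4,-28.6,3],"delta_rot":[0,0,0],"fingers":1},
  {"travel":[-31.4,-28.6,3],"delta_rot":[0,0,0],"fingers":1},
  {"travel":[-31.4,-28.6,3],"delta_rot":[0,0,0],"fingers":1},
  {"travel":[-31.4,-28.6,3],"delta_rot":[0,0,0],"fingers":1},
  {"travel":[-31.4,-28.6,3],"delta_rot":[0,0,0],"fingers":1},
  {"travel":[-31.4,-28.6,3],"delta_rot":[0,0,0],"fingers":1},
  {"travel":[-31.4,-28.6,3],"delta_rot":[0,0,0],"fingers":1},
  {"travel":[-31.4,-28.6,3],"delta_rot":[0,0,0],"fingers":1},
  {"travel":[-31.4,-28.6,3],"delta_rot":[0,0,0],"fingers":1},
  {"travel":[-31.4,-28.6,3],"delta_rot":[0,0,0],"fingers":1},
  {"travel":[-31.4,-28.6,3],"delta_rot":[0,0,0],"fingers":1},
  {"travel":[-31.4,-28.6,3],"delta_rot":[0,0,0],"fingers":1},
  {"travel":[0,0,0],"delta_rot":[0,0,0],"fingers":1},
  {"travel":[0,0,0],"delta_rot":[0,0,0],"fingers":1},
])

```text
clock: 3.42
eef_pos: [585.0, 12.6, 176.3]
eef_rot: [3.142, -0.0, 3.013]
wrist_force: [0.1, -0.0, 0.5]
finger_gap: 0.2
```

```bash
cat >> h.py <<'E'
A=np.array([574.2,-71.7]); YAW=np.radians(-7.3); M=np.array([[np.cos(YAW),np.sin(YAW)],[-np.sin(YAW),np.cos(YAW)]])
def st(p): p=np.asarray(p,float); return np.concatenate([(p[...,:2]-A)@M.T,p[...,2:]],-1)
def where():
    s=manip.read_state(); print('t',round(s['clock'],2),'TCP stand',st(s['eef_pos']).round(1),'rot',np.degrees(s['eef_rot']).round(1),'F stand',st(np.r_[s['wrist_force'][:2]+A,s['wrist_force'][2]]).round(1),'gap',round(s['finger_gap'],1),'q',s['joints'].round(2))
E
python3 - <<'E'
from h import *
where()
c=camera('wrist'); save(c,'wrist1.png'); P=st(cloud(c))
for t in ['pawl_pin','tab_top','pawl_nose','peg_top','jar']:
    for d in tip_of(t,'wrist')[:2]: print(t,round(d['confidence'],2),st(tow(c,d['at'])).round(1))
    for cam in ():pass
E
```

```text
t 3.42 TCP stand [  0.   85.  176.3] rot [180.   -0.  172.7] F stand [ 0.1 -0.   0.5] gap 0.2 q [-0.04  0.42  1.47  0.    1.25 -1.48]
pawl_pin 0.61 [ -2.1 127.2  72.3]
tab_top 0.77 [  2.1 126.8 118.9]
tab_top 0.38 [-2.  -2.5  0.8]
pawl_nose 0.57 [ 1.7 80.1 73.6]
jar 0.72 [ 1.7 -2.6 52.3]
```

View pics/wrist1.png

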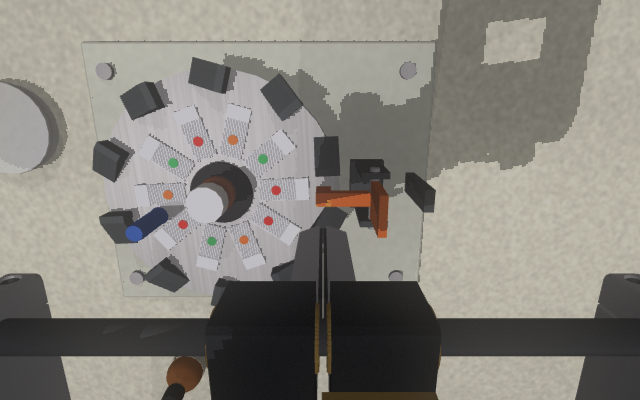

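send_rows([
  {"travel":[0,0,25],"delta_rot":[0,0,0],"fingers":1},
  {"travel":[0,0,25],"delta_rot":[0,0,0],"fingers":1},
  {"travel":[0,0,15],"delta_rot":[0,0,0],"fingers":1},
  {"travel":[0,10,0],"delta_rot":[0,0,0],"fingers":1},
  {"travel":[0,8,0],"delta_rot":[0,0,0],"fingers":1},
  {"travel":[0,8,0],"delta_rot":[0,0,0],"fingers":1},
  {"travel":[0,8,0],"delta_rot":[0,0,0],"fingers":1},
  {"travel":[0,0,0],"delta_rot":[0,0,0],"fingers":1},
])

```text
clock: 4.72
eef_pos: [589.8, 46.6, 111.6]
eef_rot: [3.142, 0.0, 3.014]
wrist_force: [-0.7, -0.1, 0.5]
finger_gap: 0.5
```

Run:
```python
from h import *
where()
c=camera('side')
for t in ['tab_top','pawl_nose']:
    for d in tip_of(t,'side')[:2]: print(t,round(d['confidence'],2),st(tow(c,d['at'])).round(1))
```

```text
t 4.72 TCP stand [  0.4 119.4 111.6] rot [180.    0.  172.7] F stand [-0.7 -0.2  0.5] gap 0.5 q [ 0.02  0.5   1.51 -0.    1.13 -1.43]
tab_top 0.65 [ -3.5 139.  117.5]
pawl_nose 0.8 [ 2.2 80.8 81.1]
```

send_rows([
  {"travel":[0,7,0],"delta_rot":[0,0,0],"fingers":1},
  {"travel":[0,7,0],"delta_rot":[0,0,0],"fingers":1},
  {"travel":[0,6,0],"delta_rot":[0,0,0],"fingers":1},
  {"travel":[0,6,0],"delta_rot":[0,0,0],"fingers":1},
  {"travel":[0,5,0],"delta_rot":[0,0,0],"fingers":1},
  {"travel":[0,5,0],"delta_rot":[0,0,0],"fingers":1},
  {"travel":[0,0,0],"delta_rot":[0,0,0],"fingers":1},
  {"travel":[0,0,0],"delta_rot":[0,0,0],"fingers":1},
])

```text
clock: 5.88
eef_pos: [594.3, 81.7, 111.4]
eef_rot: [-3.142, -0.0, 3.013]
wrist_force: [0.6, -0.9, -0.5]
finger_gap: 0.6
```

Run:
```python
from h import *
where()
for n in ['side','top']:
  c=camera(n)
  for t in ['tab_top','pawl_nose']:
    for d in tip_of(t,n)[:2]: print(n,t,round(d['confidence'],2),st(tow(c,d['at'])).round(1))
```

```text
t 5.88 TCP stand [  0.4 154.7 111.4] rot [-180.    -0.   172.7] F stand [ 0.7 -0.8 -0.5] gap 0.6 q [ 0.08  0.52  1.49 -0.    1.13 -1.37]
side tab_top 0.46 [ -0.4 170.7  90.1]
side pawl_nose 0.17 [-4.3  1.1 53.2]
```

send_rows([
  {"travel":[0,0,-30],"delta_rot":[0,0,0],"fingers":1},
  {"travel":[0,0,-30],"delta_rot":[0,0,0],"fingers":1},
  {"travel":[-10,-36,0],"delta_rot":[0,0,0],"fingers":1},
  {"travel":[-10,-36,0],"delta_rot":[0,0,0],"fingers":1},
  {"travel":[-10,-36,0],"delta_rot":[0,0,0],"fingers":1},
  {"travel":[-10,-36,0],"delta_rot":[0,0,0],"fingers":1},
  {"travel":[-10,-36,0],"delta_rot":[0,0,0],"fingers":1},
  {"travel":[-10,-36,0],"delta_rot":[0,0,0],"fingers":1},
  {"travel":[0,0,0],"delta_rot":[0,0,0],"fingers":1},
  {"travel":[0,0,0],"delta_rot":[0,0,0],"fingers":1},
])

```text
clock: 7.42
eef_pos: [626.0, -139.6, 171.3]
eef_rot: [3.141, -0.0, 3.013]
wrist_force: [0.2, 0.1, 0.3]
finger_gap: 0.6
```

```bash
cat >> h.py <<'E'
def report(names,cams=('wrist','top','side'),png=None):
    where()
    for n in cams:
        c=camera(n)
        if n==png: save(c,png+str(int(manip.read_state()['clock']*10))+'.png')
        for t in names:
            for d in tip_of(t,n)[:1]:
                p=st(tow(c,d['at'])); print(n,t,round(d['confidence'],2),p.round(1),'ang',np.degrees(np.arctan2(p[1],p[0])).round(1))
        if 'peg_top' in names:
            P=st(cloud(c)); hsv=cv2.cvtColor(c['color'],cv2.COLOR_RGB2HSV).astype(int)
            m=(abs(np.hypot(P[...,0],P[...,1])-60)<14)&(P[...,2]>88)&(P[...,2]<95)&(P[...,1]<-30)&(hsv[...,0]>95)&(hsv[...,0]<130)&(hsv[...,1]>100)
            if m.sum()>5: p=P[m]; e=(p.min(0)+p.max(0))/2; print(n,'peg top blue',m.sum(),e.round(1),'ang',np.degrees(np.arctan2(e[1],e[0])).round(1))
E
python3 - <<'E'
from h import *
report(['peg_top','tab_top','pawl_nose','jar'],png='wrist')
E
ls pics
```

```text
t 7.42 TCP stand [ 60.  -60.7 171.3] rot [180.   -0.  172.7] F stand [0.2 0.2 0.3] gap 0.6 q [-0.28  0.55  1.3   0.    1.3  -1.72]
wrist peg_top 0.8 [ 25.  -58.9  92.2] ang -67.0
wrist pawl_nose 0.63 [  0.4 109.5 114.5] ang 89.8
wrist jar 0.77 [204.7  60.5   0.5] ang 16.5
wrist peg top blue 267 [ 21.5 -57.5  91.6] ang -69.5
top peg_top 0.6 [ 20.4 -56.3  91.9] ang -70.1
top tab_top 0.68 [-1.000e-01  1.686e+02  8.560e+01] ang 90.0
top pawl_nose 0.74 [-1.000e-01  1.097e+02  1.162e+02] ang 90.0
top jar 0.68 [-1.5  0.6 50.5] ang 158.3
top peg top blue 37 [ 20.7 -55.7  90.8] ang -69.6
side peg_top 0.62 [ 20.2 -55.7  92.7] ang -70.1
side tab_top 0.91 [ -2.6 168.9  90.3] ang 90.9
side pawl_nose 0.69 [ -0.3 111.2 114.2] ang 90.2
side jar 0.85 [-2.7  0.  51.1] ang 179.0
side peg top blue 11 [ 18.9 -51.4  91.3] ang -69.8
side0.png
top0.png
wrist1.png
wrist74.png
```

send_rows([
  {"travel":[0,0,27],"delta_rot":[0,0,0],"fingers":1},
  {"travel":[0,0,27],"delta_rot":[0,0,0],"fingers":1},
  {"travel":[0,0,26],"delta_rot":[0,0,0],"fingers":1},
  {"travel":[10,0,0],"delta_rot":[0,0,0],"fingers":1},
  {"travel":[8,0,0],"delta_rot":[0,0,0],"fingers":1},
  {"travel":[5,0,0],"delta_rot":[0,0,0],"fingers":1},
  {"travel":[5,0,0],"delta_rot":[0,0,0],"fingers":1},
  {"travel":[5,0,0],"delta_rot":[0,0,0],"fingers":1},
  {"travel":[5,0,0],"delta_rot":[0,0,0],"fingers":1},
  {"travel":[5,0,0],"delta_rot":[0,0,0],"fingers":1},
  {"travel":[5,0,0],"delta_rot":[0,0,0],"fingers":1},
  {"travel":[4,0,0],"delta_rot":[0,0,0],"fingers":1},
  {"travel":[4,0,0],"delta_rot":[0,0,0],"fingers":1},
  {"travel":[3,0,0],"delta_rot":[0,0,0],"fingers":1},
  {"travel":[0,0,0],"delta_rot":[0,0,0],"fingers":1},
])

```text
clock: 10.05
eef_pos: [567.4, -132.6, 91.4]
eef_rot: [3.142, -0.0, 3.013]
wrist_force: [-0.6, 0.9, 0.5]
finger_gap: 0.3
```

Run:
```python
from h import *
report(['peg_top','jar'],png='wrist')
```

```text
t 10.05 TCP stand [  1.  -61.2  91.4] rot [180.   -0.  172.7] F stand [-0.7  0.9  0.5] gap 0.3 q [-0.29  0.51  1.56 -0.    1.08 -1.73]
wrist peg_top 0.7 [-12.7 -59.7  93.8] ang -102.0
wrist jar 0.8 [ 3.   0.9 52.4] ang 17.3
wrist peg top blue 607 [-15.1 -59.5  91.3] ang -104.3
top peg_top 0.79 [-18.7 -56.9  90.9] ang -108.2
top jar 0.49 [204.7  59.3  -3.2] ang 16.1
side peg_top 0.66 [-17.7 -58.7  94.1] ang -106.8
side jar 0.78 [ 2.021e+02  5.540e+01 -2.000e-01] ang 15.3
side peg top blue 15 [-15.8 -54.4  91.4] ang -106.2
```

send_rows([
  {"travel":[2,0,0],"delta_rot":[0,0,0],"fingers":1},
  {"travel":[2,0,0],"delta_rot":[0,0,0],"fingers":1},
  {"travel":[0,0,0],"delta_rot":[0,0,0],"fingers":1},
  {"travel":[0,0,0],"delta_rot":[0,0,0],"fingers":1},
  {"travel":[-6,0,0],"delta_rot":[0,0,0],"fingers":1},
  {"travel":[-10,0,0],"delta_rot":[0,0,0],"fingers":1},
  {"travel":[0,0,-30],"delta_rot":[0,0,0],"fingers":1},
  {"travel":[0,0,-30],"delta_rot":[0,0,0],"fingers":1},
  {"travel":[0,0,-30],"delta_rot":[0,0,0],"fingers":1},
  {"travel":[0,0,0],"delta_rot":[0,0,0],"fingers":1},
  {"travel":[0,0,0],"delta_rot":[0,0,0],"fingers":1},
])

```text
clock: 11.88
eef_pos: [579.5, -134.1, 180.4]
eef_rot: [3.141, -0.001, 3.013]
wrist_force: [-0.0, 0.0, 0.1]
finger_gap: 0.3
```

```bash
python3 - <<'E'
from h import *
report(['peg_top','jar','pawl_nose'],png='wrist')
E
ls pics
```

```text
t 11.88 TCP stand [ 13.2 -61.2 180.4] rot [ 1.800e+02 -1.000e-01  1.727e+02] F stand [-0.   0.   0.1] gap 0.3 q [-0.29  0.44  1.44 -0.    1.27 -1.73]
wrist peg_top 0.78 [-20.3 -60.   90.9] ang -108.7
wrist jar 0.6 [ 0.6 -0.1 52.7] ang -8.3
wrist pawl_nose 0.79 [  0.4 111.1 112.3] ang 89.8
wrist peg top blue 240 [-19.  -58.4  92.3] ang -108.0
top peg_top 0.81 [-19.4 -58.2  86.5] ang -108.5
top jar 0.72 [202.7  57.4  -1.9] ang 15.8
top pawl_nose 0.86 [  0.5 107.3 115.7] ang 89.8
top peg top blue 38 [-18.9 -55.5  91.2] ang -108.8
side peg_top 0.94 [-18.4 -56.6  89.9] ang -108.0
side jar 0.78 [-1.6  0.9 53.4] ang 151.3
side pawl_nose 0.97 [  2.  107.7 114.6] ang 88.9
side peg top blue 9 [-20.3 -52.1  91.5] ang -111.2
side0.png
top0.png
wrist1.png
wrist101.png
wrist119.png
wrist74.png
```

send_rows([
  {"travel":[2.2,33.5,0],"delta_rot":[0,0,0],"fingers":1},
  {"travel":[2.2,33.5,0],"delta_rot":[0,0,0],"fingers":1},
  {"travel":[2.2,33.5,0],"delta_rot":[0,0,0],"fingers":1},
  {"travel":[2.2,33.5,0],"delta_rot":[0,0,0],"fingers":1},
  {"travel":[2.2,33.5,0],"delta_rot":[0,0,0],"fingers":1},
  {"travel":[2.2,33.5,0],"delta_rot":[0,0,0],"fingers":1},
  {"travel":[0,0,0],"delta_rot":[0,0,0],"fingers":1},
  {"travel":[0,0,25],"delta_rot":[0,0,0],"fingers":1},
  {"travel":[0,0,25],"delta_rot":[0,0,0],"fingers":1},
  {"travel":[0,0,15],"delta_rot":[0,0,0],"fingers":1},
  {"travel":[0,0,0],"delta_rot":[0,0,0],"fingers":1},
])

```text
clock: 13.85
eef_pos: [591.9, 66.4, 115.8]
eef_rot: [-3.141, -0.001, 3.013]
wrist_force: [-0.9, -0.5, 1.0]
finger_gap: 0.5
```

Run:
```python
from h import *
report(['peg_top','pawl_nose'],cams=('side','top'))
```

```text
t 13.85 TCP stand [ -0.  139.3 115.8] rot [-1.800e+02 -1.000e-01  1.726e+02] F stand [-0.8 -0.6  1. ] gap 0.5 q [ 0.05  0.51  1.5  -0.    1.14 -1.39]
side pawl_nose 0.32 [ -50.  -203.3    0.3] ang -103.8
side peg top blue 19 [-20.1 -53.6  91.7] ang -110.6
top peg_top 0.74 [-21.7 -57.1  89.8] ang -110.8
top peg top blue 42 [-18.9 -56.2  91.5] ang -108.6
```

send_rows([
  {"travel":[0,-7,0],"delta_rot":[0,0,0],"fingers":1},
  {"travel":[0,-5,0],"delta_rot":[0,0,0],"fingers":1},
  {"travel":[0,-5,0],"delta_rot":[0,0,0],"fingers":1},
  {"travel":[0,-5,0],"delta_rot":[0,0,0],"fingers":1},
  {"travel":[0,-5,0],"delta_rot":[0,0,0],"fingers":1},
  {"travel":[0,-5,0],"delta_rot":[0,0,0],"fingers":1},
  {"travel":[0,-5,0],"delta_rot":[0,0,0],"fingers":1},
  {"travel":[0,-5,0],"delta_rot":[0,0,0],"fingers":1},
  {"travel":[0,-5,0],"delta_rot":[0,0,0],"fingers":1},
  {"travel":[0,-3,0],"delta_rot":[0,0,0],"fingers":1},
  {"travel":[0,0,0],"delta_rot":[0,0,0],"fingers":1},
  {"travel":[0,0,0],"delta_rot":[0,0,0],"fingers":1},
  {"travel":[0,0,-30],"delta_rot":[0,0,0],"fingers":1},
  {"travel":[0,0,-40],"delta_rot":[0,0,0],"fingers":1},
  {"travel":[0,-40,0],"delta_rot":[0,0,0],"fingers":1},
  {"travel":[0,-40,0],"delta_rot":[0,0,0],"fingers":1},
  {"travel":[0,0,0],"delta_rot":[0,0,0],"fingers":1},
  {"travel":[0,0,0],"delta_rot":[0,0,0],"fingers":1},
])

```text
clock: 16.4
eef_pos: [575.6, -61.5, 186.4]
eef_rot: [3.141, -0.0, 3.013]
wrist_force: [0.1, 0.2, 0.1]
finger_gap: 0.5
```

```bash
python3 - <<'E'
from h import *
report(['peg_top','pawl_nose','tab_top','jar','dropper','dish'],png='wrist')
E
ls pics
```

```text
t 16.4 TCP stand [1.000e-01 1.030e+01 1.864e+02] rot [180.   -0.  172.7] F stand [0.  0.2 0.1] gap 0.5 q [-0.17  0.4   1.48  0.    1.26 -1.61]
wrist peg_top 0.55 [-16.3 -59.8  92.7] ang -105.2
wrist pawl_nose 0.78 [ 1.2 82.1 70.5] ang 89.1
wrist tab_top 0.82 [  0.2 121.9 117.7] ang 89.9
wrist jar 0.81 [ 3.  -0.2 50.6] ang -4.6
wrist dropper 0.41 [ -53.6 -205.3    2.7] ang -104.6
wrist dish 0.57 [ -50.  -207.6    2.4] ang -103.5
wrist peg top blue 217 [-18.9 -58.5  93.2] ang -107.9
top peg_top 0.29 [  2.9 124.8 115.6] ang 88.6
top pawl_nose 0.77 [-1.3 77.1 71.7] ang 90.9
top tab_top 0.61 [  1.3 125.2 115.7] ang 89.4
top dropper 0.6 [191.3 -56.8  -2.9] ang -16.5
top dish 0.91 [ -52.8 -205.1   -6.9] ang -104.4
side peg_top 0.84 [-18.  -57.5  94.3] ang -107.4
side tab_top 0.94 [ -0.2 128.1 118.5] ang 90.1
side jar 0.69 [ 0.2  0.  52.9] ang 10.7
side dropper 0.6 [190.  -59.4   2.9] ang -17.4
side dish 0.75 [ -49.5 -204.5    0.7] ang -103.6
side peg top blue 15 [-21.1 -53.8  91.4] ang -111.4
side0.png
top0.png
wrist1.png
wrist101.png
wrist119.png
wrist164.png
wrist74.png
```

View pics/wrist164.png

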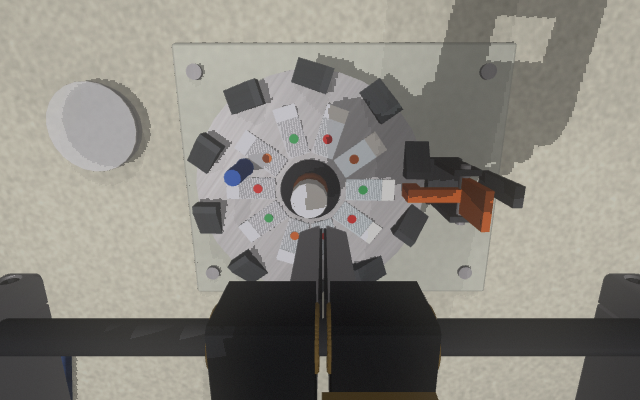

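Run:
```python
from h import *
c=camera('wrist'); P=st(cloud(c)); hsv=cv2.cvtColor(c['color'],cv2.COLOR_RGB2HSV).astype(int)
o=((hsv[...,0]<20)|(hsv[...,0]>172))&(hsv[...,1]>120)&(abs(P[...,0])<5)&(P[...,1]>78)&(P[...,1]<116)&(P[...,2]>58)&(P[...,2]<100)
q=P[o]; print(len(q),'arm slope',np.polyfit(q[:,1],q[:,2],1), np.median(q[:,2]))
```

```text
682 arm slope [ 0.11618153 62.42200841] 74.69963528247467
```

The wrist picture shows the orange arm lying level at (430,193), in the gap between two teeth at (417,160) and (410,225). The blue peg is at (233,178), and the jar is upright on the hub at (308,198). The gripper is clear of everything, so I'm handing in.

```bash
python3 -c "
from cell import manip
print(manip.sign_off())"
```

```text
the job is handed in; nothing more can be done
None
```

The wheel is back one notch and the pawl is down in the new notch. I handed the job in at about 16.5 s of the 54 s.

I used the closed fingertips throughout: tipped the pawl open by its tab, pushed the blue peg clockwise, then tipped the raised arm back over so it dropped. Nothing was picked up.

**Last checks:**
- **Wheel:** the peg sits at about -108° in the stand's frame (start about -69.5°, target -108°, play ±4.6°). The side camera's colour estimate read -111.4°, but it rests on only 15 pixels. The network's estimates were -105.2° (wrist) and -107.4° (side). Its top-camera peg hit landed on the pawl at low confidence, so I ignored it.
- **Pawl:** its nose end is about 71 mm above the table and its tab end 116–118 mm, which matches fully down. A rough line fit along the arm tilted about 0.1 rad, nose end low. I put that down to other surfaces in the sample, since the median height of the arm's top was 74.7 mm against the 74 mm expected.
- **Other items:** the jar is still standing in the middle of the hub, and the dropper bottle and dish have not moved beyond measuring error. At every pause between moves the wrist force was under about 1.5 N. I did not log it during the pushes themselves.

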